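# Seat the notched disc on its key

## Robot

A 6-joint arm with a two-finger parallel gripper is mounted at the origin on a cart in front of the work surface, level with it; the furniture and walls round the work are solid. World frame = base frame: x ahead of the robot, y to its left, z up, the work surface at z = 0. Lengths are in m, angles in rad, forces in N, time in s.
With the tool pointing down it reaches from about 0.4 to 0.825 m from the base axis. Payload 7 kg.
Tool frame: the origin (TCP) lies on the centre line of the jaws, within the pads' length; the fingertips stand tip_reach ahead of it and the grasp point (between the pads) is the TCP (tip_reach is the distance from the TCP to the fingertips, in m); z points along the fingers, y is the line along which they close (so a half turn about z gives the same grasp; the last joint's range is limited). The gripper opens to 88 mm and grips with 3 to 60 N. Pads are 19 mm wide; open, the fingers measure 130 mm over their backs; the gripper's body (78 mm by 193 mm) begins 47 mm behind the grasp point.
Start: joints at [-0.87, 0.359, 0.012, 0, -1.224, -0.288], TCP at [0.271, -0.618, 0.246] pointing down, gripper open.
Joint ranges: [-3.07, 3.07], [-1.43, 2.12], [-1.02, 1.25], [-3.03, 1.67], [-3.05, -0], [-3.03, 3.03]. Speed limits (rad/s): [2.39, 2.39, 3.01, 3.14, 3.14, 3.14].

## Interface

Orientations are given as [roll, pitch, yaw] about the fixed x, y, z axes, in that order (R = Rz(yaw) Ry(pitch) Rx(roll)).
In Python, from station import get_state, grab_frame, calibration, job_done, find_in, mark_of, tip_reach gives the robot as it stands.
- The arm moves only by the shell command python3 -m handwheel 'ROWS' [OPENING] [FORCE]. ROWS is JSON, a list of rows, each an object with "delta_pos": the shift along the world's x, y, z in units of 30 mm (1.0 is 30 mm), a list of three; "dr": the turn, a rotation vector about the world's x, y, z in degrees, a list of three. In form: [{"delta_pos": [tx, ty, tz], "dr": [rx, ry, rz]}, ...]. A call has 1 to 10 rows; each row shifts and turns the commanded pose from where the row before left it; what a row does not reach is not made up. A row lasts 1/10 s, in which the tool goes at most 50 mm and 8.59 degrees, less where a joint would pass 70% of its speed; a pose out of reach is approached as far as the arm can. A call is refused whole if a number of a shift passes 1 or a number of a turn 8.59, either way. A call with a gripper value outside its range is refused whole. OPENING is the closure, from -1 (fully open) to 1 (shut), set as the call begins (- or left out, the last holds). The fingers move at their own pace and stop on an object; FORCE is the grip in N (left out, the last holds). Time passes only in rows, so rows that do not move let the fingers close. It gives the time, the measured TCP pose, the force, the opening and the grip force at its end, in the units of the state.
- get_state(): the state, without advancing time (a new reading comes with each control period).
- grab_frame(name): name is "side" or "top"; returns the picture (480x640x3 uint8, red, green, blue); there is no depth.
- calibration(name): a dict with "fx", "fy", "cx", "cy" (pixels), "extrinsics" (4x4, takes a point from world to camera coordinates). Camera axes: x right, y down, z forward; pixel columns grow to the right and rows downward; lengths in m; the calibration is good to about 2 mm. A picture is of the moment at which its call begins. calibration takes no time and is no camera call.
- job_done(): hands the job in; it is judged then, once.
Trained networks look in the newest picture that a camera, given by its name, has taken for a name from the list of things; names that differ only in an ending like _2 or _b are one class to them, and where a whole thing is asked for, a point or a joint stands for the part that bears it (a point fixed in the world has none). Each returns a list of dicts, best first, with "conf" (0 to 1); they miss things now and then, are a little off and sometimes report something else, mostly with a low value. They report only what shows in the picture. A call takes as long as a camera call.
- find_in(camera, query): "location" ([column, row] in pixels, amid what is visible of it).
- mark_of(camera, query): "location" ([column, row] in pixels: a listed point, or the origin of a listed thing).
The state is a dict: "t": time; "q": joint angles; "qd": joint speeds; "joint_efforts": joint torques, N m; "eef_pos": TCP position; "ee_rot": TCP orientation; "force": force on the tool from outside, world axes, zero at the start; "moment": the same for the moment, N m; "width": finger opening in m; "gripper_force": force on a finger pad.
Only numpy, scipy, OpenCV 4.12 (cv2) and the standard library are available. Lean on these libraries where they do the work, as an engineer would, in place of code of your own. Each camera call takes 0.05 s, during which the arm holds its last target. There are 200 camera calls.

## Task

On the blue fixture, turn the silver disc (its black studs are there to push against) until the notch between the two red lines stands over the yellow key, then press the disc down until it is fully home, its face flush with the top of the key. Only push, with the fingertips or the outside of the fingers: do not pull the disc up or pick anything up, and leave everything else, including the two small parts lying on the fixture, where it is.

Things in the scene. Friction and masses are not known exactly. Their poses are not given: they have to be found in the camera images.
- fixture: blue square base plate, 200 x 200 x 14 mm, fixed to the worktop; origin at the centre of its underside, z up. The spindle axis goes up through the origin. The yellow key lies along its own -x axis.
- key_top (a point): point on the top of the yellow key, 53 mm from the spindle axis, 34 mm above the worktop. The key is a radial bar 11 mm wide with a rounded top, fixed to the plate; it runs from 47 to 84 mm from the axis, so its outer 22 mm show beyond the disc's rim. It blocks the disc from going down unless the notch is over it.
- hub_top (a point): centre of the flat top of the brass hub (28 mm diameter) in the middle of the disc, on the spindle axis; 51.5 mm above the worktop at the start, 37.5 mm when seated. A good place to press; the z axis points up. It moves down with the disc but does not turn with it.
- notch (a point): point in the middle of the disc's notch, 53 mm from the spindle axis, level with the disc's upper face, between the two red lines; it turns with the disc. The disc is 124 mm in diameter and 12 mm thick, its upper face 48 mm above the worktop at the start and 34 mm when seated. The notch is 15 mm wide (2 mm to spare either side of the key), open at the rim and 22 mm deep towards the centre. When seated this point coincides with key_top.
- stud1 (a point): centre of the top of a black upright stud on the disc, 14 mm diameter, its top 24 mm above the disc's face, 42 mm from the spindle axis; it turns with the disc, and stands 60 degrees counter-clockwise (seen from above) from the notch.
- stud2 (a point): as stud1, a like stud; it stands directly opposite the notch (180 degrees).
- stud3 (a point): as stud1, a like stud; it stands 60 degrees clockwise (seen from above) from the notch.
- index_disc (a joint): angle of the disc relative to the fixture, rad, growing counter-clockwise seen from above; 0 and every full turn of 2 pi are the aligned angle. It turns freely through more than a turn either way, needs about 0.12 N m (3 N at a stud), and stays where it is left.
- hub (a joint): how far the disc is pressed down, m: 0 as it stands at the start, 0.014 fully seated; when the notch is not over the key the key stops it at 0.002, or springily up to 0.006 under a hard push of 20 to 45 N. The hub is a stiff sliding fit: it takes about 6 N to push it and it stays where it is left. Negative values mean the disc has been pulled up (it can be, by 0.030).
- orange_cap: orange plastic cap, 32 mm diameter, 12 mm high, lying loose on the fixture plate beside the disc; origin at the centre of its underside
- egg_knob: cream round knob, 34 mm diameter, 21 mm high, loose on the fixture plate beside the disc; origin at the centre of its underside
- paint_bottle: small grey paint bottle with a white cap, 37 mm diameter, 56 mm high, standing loose; origin at the centre of its underside
- pill_pot: small white plastic pot, 39 mm diameter, 54 mm high, standing loose; origin at the centre of its underside
- solder_spool: blue spool of solder, 52 mm diameter, 34 mm high, standing loose; origin at the centre of its underside
- terminal_strip: brown screw terminal strip, 16 x 55 x 13 mm, loose; origin at the centre of its underside
- wood_block: stained pine offcut, 65 x 200 x 28 mm, loose; origin at the centre of its underside

How it is judged:
At the end, for the whole second after the job is handed in: The disc is pressed at least 12.5 of its 14 mm down, its notch within 4 mm of the key horizontally, at rest; none of the loose things has moved 20 mm or more from where it stood (value of joint hub above 0.0125 m and horizontal distance between notch and key_top below 0.004 m and velocity of joint index_disc between -0.05 and 0.05 rad/s and distance of each of orange_cap, egg_knob, paint_bottle, pill_pot, solder_spool, terminal_strip, wood_block from where it was at the start of the episode below 0.02 m); the robot touches nothing.
It fails at once if the disc is pulled up more than 4 mm (value of joint hub below -0.004 m).
It fails at once if a bystander is moved more than 20 mm or picked up (distance of any of orange_cap, egg_knob, paint_bottle, pill_pot, solder_spool, terminal_strip, wood_block from where it was at the start of the episode above 0.02 m).
It also fails if it takes over 72 s, if anything falls off the work surface, if the arm or the gripper's body presses on something with over 40 N, if the wrist force passes 120 N, or if a joint passes its speed limit or range.

## Working session

There is one attempt and no reset: what is moved stays moved. The work goes in short steps, Python scripts to look and compute and a shell command to move; the robot and the scene stay as the last step left them, time stands still between calls to the robot, and variables do not carry over. Pictures are saved under pics/ and viewed, at most 10 in all, crops included, and the job is handed in when it is done.

```bash
mkdir -p pics
cat > h.py <<'E'
import numpy as np, cv2
from station import *
def ray(cam,px):
    c=calibration(cam);E=np.array(c["extrinsics"]);R,t=E[:3,:3],E[:3,3]
    d=R.T@np.array([(px[0]-c["cx"])/c["fx"],(px[1]-c["cy"])/c["fy"],1.]);return -R.T@t,d
def atz(cam,px,z):
    o,d=ray(cam,px);return o+d*(z-o[2])/d[2]
def save(cam,n):
    im=grab_frame(cam);cv2.imwrite(f"pics/{n}.png",im[:,:,::-1]);return im
E
python3 - <<'E'
from h import *
np.set_printoptions(precision=3,suppress=True)
a=save("top","top0");b=save("side","side0")
Z=dict(key_top=.034,hub_top=.0515,notch=.048,stud1=.072,stud2=.072,stud3=.072,fixture=0,orange_cap=.014,egg_knob=.014,paint_bottle=0,pill_pot=0,solder_spool=0,terminal_strip=0,wood_block=0)
for n,z in Z.items():
    for c in ("top","side"):
        for r in mark_of(c,n)[:2]: print(n,c,round(r["conf"],2),np.round(r["location"]),atz(c,r["location"],z))
print(tip_reach() if callable(tip_reach) else tip_reach); print(get_state())
E
```

```text
key_top top 0.44 [290. 273.] [0.534 0.078 0.034]
key_top side 0.56 [350. 279.] [0.534 0.089 0.034]
hub_top top 0.7 [279. 259.] [0.577 0.109 0.052]
hub_top side 0.79 [330. 276.] [0.571 0.116 0.051]
notch top 0.58 [283. 247.] [0.625 0.095 0.048]
notch side 0.96 [311. 264.] [0.626 0.096 0.048]
notch side 0.57 [340. 199.] [ 0.659 -0.146  0.048]
stud1 top 0.91 [270. 265.] [0.544 0.134 0.072]
stud1 top 0.88 [264. 248.] [0.607 0.152 0.072]
stud1 side 0.85 [335. 257.] [0.577 0.076 0.072]
stud1 side 0.82 [306. 271.] [0.616 0.141 0.072]
stud2 top 0.91 [270. 265.] [0.544 0.134 0.072]
stud2 top 0.88 [264. 248.] [0.607 0.152 0.072]
stud2 side 0.85 [335. 257.] [0.577 0.076 0.072]
stud2 side 0.82 [306. 271.] [0.616 0.141 0.072]
stud3 top 0.91 [270. 265.] [0.544 0.134 0.072]
stud3 top 0.88 [264. 248.] [0.607 0.152 0.072]
stud3 side 0.85 [335. 257.] [0.577 0.076 0.072]
stud3 side 0.82 [306. 271.] [0.616 0.141 0.072]
fixture top 0.77 [281. 269.] [0.575 0.105 0.   ]
fixture side 0.81 [328. 292.] [0.576 0.118 0.   ]
fixture side 0.25 [307. 271.] [0.645 0.079 0.   ]
orange_cap top 0.52 [249. 257.] [0.615
[... 465 characters left out ...]
[413. 216.] [ 0.477 -0.212  0.   ]
terminal_strip top 0.56 [277. 260.] [0.608 0.115 0.   ]
terminal_strip side 0.59 [402. 170.] [ 0.569 -0.401 -0.   ]
wood_block top 0.7 [298. 202.] [0.837 0.041 0.   ]
wood_block side 0.88 [249. 240.] [0.823 0.043 0.   ]
0.019
{'t': 1.5, 'q': array([-0.87 ,  0.359,  0.012, -0.   , -1.224, -0.288]), 'qd': array([ 0.001,  0.   ,  0.001,  0.002,  0.001, -0.   ]), 'joint_efforts': array([ -0.001, -58.237,  29.33 ,   7.002,   0.013,  -0.   ]), 'eef_pos': array([ 0.271, -0.618,  0.246]), 'ee_rot': array([ 3.142,  0.   , -2.729]), 'force': array([ 1.386, -0.312,  0.181]), 'moment': array([ 0.042, -0.027,  0.006]), 'gripper_force': 0.0, 'width': 0.08717428691718368}
```

View pics/top0.png

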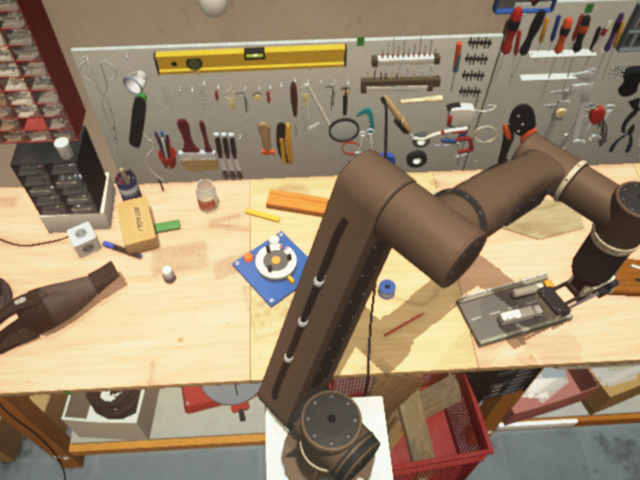

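View pics/side0.png

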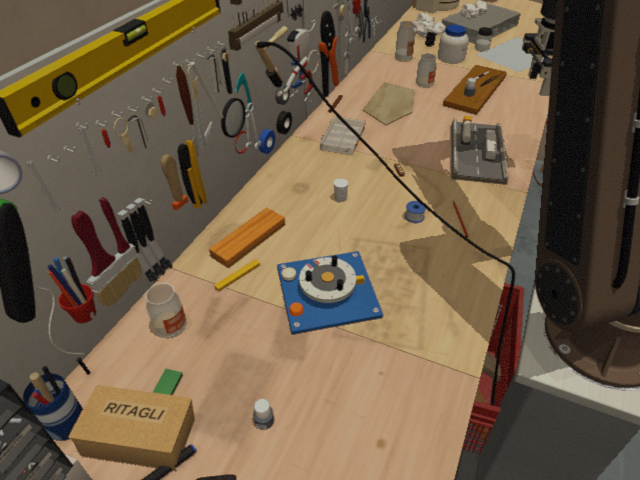

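Run:
```python
import cv2,numpy as np
a=cv2.imread("pics/top0.png")[225:310,230:320];b=cv2.imread("pics/side0.png")[245:335,270:385]
f=lambda x:cv2.resize(x,(400,400*x.shape[0]//x.shape[1]),interpolation=cv2.INTER_CUBIC)
a,b=f(a),f(b);h=max(len(a),len(b));p=lambda x:cv2.copyMakeBorder(x,0,h-len(x),0,0,0)
cv2.imwrite("pics/z0.png",np.hstack([p(a),p(b)]))
```

```text
(no output)
```

View pics/z0.png

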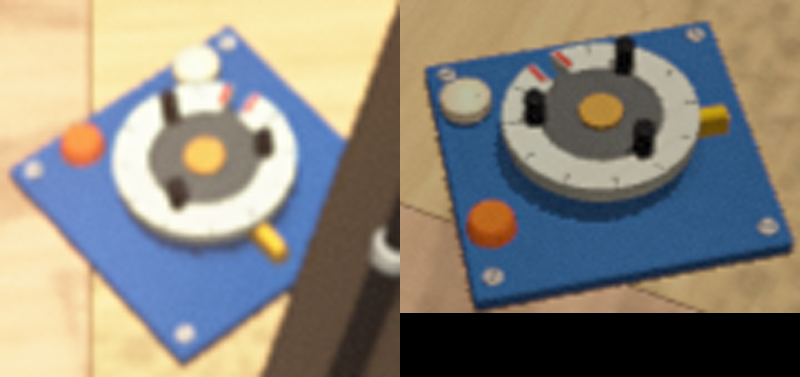

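```bash
cat > fit.py <<'E'
from h import *
from scipy.optimize import least_squares
def proj(cam,p):
    c=calibration(cam);E=np.array(c["extrinsics"]);q=E[:3,:3]@p+E[:3,3]
    return np.array([c["fx"]*q[0]/q[2]+c["cx"],c["fy"]*q[1]/q[2]+c["cy"]])
def pol(x,r,a,z): return np.array([x[0]+r*np.cos(a),x[1]+r*np.sin(a),z])
E
python3 - <<'E'
from fit import *
S=lambda u,v:np.array([270+(u-400)/3.478,245+v/3.478]); T=lambda u,v:np.array([230+u/4.444,225+v/4.444])
d=np.pi/180
# x: cx cy fixture_yaw(key at yaw+pi) notch_angle
obs=[]
for cam,px,f in [
 ("side",S(600,108),lambda x:pol(x,0,0,.0515)),("top",T(205,155),lambda x:pol(x,0,0,.0515)),
 ("side",S(626,42),lambda x:pol(x,.042,x[3]-60*d,.072)),("side",S(535,95),lambda x:pol(x,.042,x[3]+60*d,.072)),("side",S(643,124),lambda x:pol(x,.042,x[3]+180*d,.072)),
 ("top",T(262,133),lambda x:pol(x,.042,x[3]-60*d,.072)),("top",T(167,97),lambda x:pol(x,.042,x[3]+60*d,.072)),("top",T(178,182),lambda x:pol(x,.042,x[3]+180*d,.072)),
 ("side",S(549,67),lambda x:pol(x,.053,x[3],.048)),("top",T(239,98),lambda x:pol(x,.053,x[3],.048)),
 ("side",S(726,112),lambda x:pol(x,.084,x[2]+np.pi,.031)),("top",T(281,252),lambda x:pol(x,.084,x[2]+np.pi,.031)),
 ]: obs.append((cam,px,f))
for cam,pts in (("side",[S(428,70),S(708,22),S(792,242),S(475,305)]),("top",[T(228,28),T(12,172),T(185,360)])):
    ks=[1,0,3,2] if cam=="side" else [0,1,2]
    for k,px in zip([0,1,2,3],pts):
        g=atz(cam,px,.014); a=np.arctan2(g[1]-.112,g[0]-.575)
        m=round((a-(35+45)*d)/(90*d))
        obs.append((cam,px,lambda x,m=m:pol(x,.1*2**.5,x[2]+45*d+m*90*d,.014)))
F=lambda x:np.concatenate([proj(c,f(x))-p for c,p,f in obs])
r=least_squares(F,[.575,.112,35*d,-20*d],loss="soft_l1")
print(r.x[:2],r.x[2:]/d,r.x[2]/d+180-360); print(np.round(F(r.x).reshape(-1,2),1).tolist())
E
```

```text
[0.5750269  0.11838614] [ 37.07241935 -27.10990916] -142.9275806515601
[[0.3, 0.6], [-0.3, -0.2], [-0.3, 0.2], [-0.3, 0.1], [0.5, 0.8], [0.4, -0.2], [0.2, -0.2], [-0.7, 0.6], [0.2, -0.1], [-0.5, 0.2], [0.6, -0.7], [0.2, -0.6], [-1.4, -1.2], [0.3, -0.9], [1.5, -0.1], [0.1, -0.8], [0.0, -1.5], [-1.5, -0.6], [-0.8, 0.3]]
```

```bash
python3 -m handwheel '[{"delta_pos":[0.39,1,0],"dr":[0,0,6]},{"delta_pos":[0.39,1,0],"dr":[0,0,6]},{"delta_pos":[0.39,1,0],"dr":[0,0,6]},{"delta_pos":[0.39,1,0],"dr":[0,0,6]},{"delta_pos":[0.39,1,0],"dr":[0,0,6]},{"delta_pos":[0.39,1,0],"dr":[0,0,6]},{"delta_pos":[0.39,1,0],"dr":[0,0,6]},{"delta_pos":[0.39,1,0],"dr":[0,0,6]},{"delta_pos":[0.39,1,0],"dr":[0,0,6]},{"delta_pos":[0.39,1,0],"dr":[0,0,6]}]' 1 20
python3 -m handwheel '[{"delta_pos":[0.39,1,0],"dr":[0,0,6]},{"delta_pos":[0.39,1,0],"dr":[0,0,6]},{"delta_pos":[0.39,1,0],"dr":[0,0,6]},{"delta_pos":[0.39,1,0],"dr":[0,0,6]},{"delta_pos":[0.39,1,0],"dr":[0,0,6]},{"delta_pos":[0.39,1,0],"dr":[0,0,6]},{"delta_pos":[0.39,1,0],"dr":[0,0,6]},{"delta_pos":[0.39,1,0],"dr":[0,0,6]},{"delta_pos":[0.39,1,0],"dr":[0,0,6]},{"delta_pos":[0.39,1,0],"dr":[0,0,6]}]'
```

```text
t: 2.5
eef_pos: [0.3881, -0.3171, 0.2458]
ee_rot: [-3.141, -0.0, -1.677]
force: [1.3, -0.0, -0.1]
width: 0.013
gripper_force: 0.0
t: 3.5
eef_pos: [0.5051, -0.0169, 0.2459]
ee_rot: [-3.141, -0.0, -0.63]
force: [0.6, -0.6, -0.0]
width: 0.0002
gripper_force: 0.0
```

```bash
python3 -m handwheel '[{"delta_pos":[0.39,0.98,0],"dr":[0,0,6]},{"delta_pos":[0.39,0.98,0],"dr":[0,0,6]},{"delta_pos":[0.39,0.98,0],"dr":[0,0,6]},{"delta_pos":[0.39,0.98,0],"dr":[0,0,6]},{"delta_pos":[0.39,0.98,0],"dr":[0,0,6]},{"delta_pos":[0.39,0.98,0],"dr":[0,0,6]},{"delta_pos":[0,0,-1],"dr":[0,0,0]},{"delta_pos":[0,0,-1],"dr":[0,0,0]},{"delta_pos":[0,0,-1],"dr":[0,0,0]},{"delta_pos":[0,0,-1],"dr":[0,0,0]}]'
python3 -m handwheel '[{"delta_pos":[0,0,-0.6],"dr":[0,0,0]},{"delta_pos":[0,0,0],"dr":[0,0,0]}]'
python3 - <<'E'
from h import *
f=lambda x:cv2.resize(x,(400,400),interpolation=cv2.INTER_CUBIC)[:,:,::-1]
a=grab_frame("top")[205:305,220:320];b=grab_frame("side")[230:340,270:380]
cv2.imwrite("pics/z1.png",np.hstack([f(a),f(b)]))
E
```

```text
t: 4.5
eef_pos: [0.575, 0.1583, 0.1246]
ee_rot: [-3.141, -0.0, -0.006]
force: [-0.4, 0.0, -0.0]
width: 0.0004
gripper_force: 0.0
t: 4.7
eef_pos: [0.5733, 0.1572, 0.1048]
ee_rot: [3.139, 0.005, -0.007]
force: [0.3, 0.3, -0.6]
width: 0.0006
gripper_force: 0.0
```

View pics/z1.png

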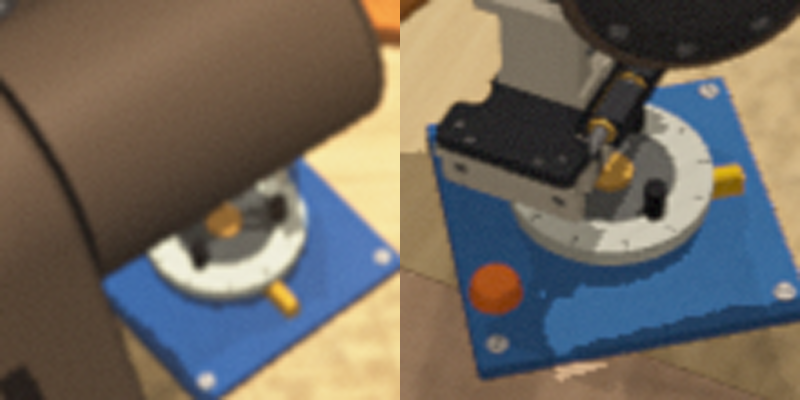

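Run:
```python
from fit import *
s=get_state();print(s["eef_pos"],s["ee_rot"],s["force"],s["q"])
for z in (.086,.105,.15):
  p=proj("side",np.array([.573,.157,z]));print((p-[270,230])*400/110+[400,0])
```

```text
[0.57530967 0.15818733 0.10800761] [ 3.14127443e+00 -1.36882960e-04 -5.81316484e-03] [-0.40162304 -0.20271928  0.79693897] [ 5.95811442e-01  3.53546966e-01 -3.39559596e-01  4.41721529e-04
 -8.77757071e-01  9.68889481e-01]
[586.28666271 175.09916258]
[585.99963358 152.44228291]
[585.29101449  96.50685436]
```

```bash
python3 -m handwheel '[{"delta_pos":[0,0.06,-0.6],"dr":[0,0,0]},{"delta_pos":[0,0,-0.52],"dr":[0,0,0]},{"delta_pos":[0,0,0],"dr":[0,0,0]}]'
python3 -m handwheel '[{"delta_pos":[0.195,-0.014,0],"dr":[0,0,-8]},{"delta_pos":[0.191,-0.04,0],"dr":[0,0,-8]},{"delta_pos":[0.183,-0.067,0],"dr":[0,0,-8]},{"delta_pos":[0.173,-0.092,0],"dr":[0,0,-8]},{"delta_pos":[0.158,-0.115,0],"dr":[0,0,-8]},{"delta_pos":[0.14,-0.135,0],"dr":[0,0,-8]}]'
```

```text
t: 5.1
eef_pos: [0.5747, 0.1598, 0.0738]
ee_rot: [3.141, 0.001, -0.006]
force: [0.6, -0.1, 0.0]
width: 0.0002
gripper_force: 0.0
t: 5.7
eef_pos: [0.6073, 0.1471, 0.0762]
ee_rot: [-3.138, -0.0, -0.849]
force: [-2.1, 3.1, 0.7]
width: 0.0004
gripper_force: 2.0
```

```bash
python3 -m handwheel '[{"delta_pos":[0.121,-0.154,0],"dr":[0,0,-8]},{"delta_pos":[0.097,-0.169,0],"dr":[0,0,-8]},{"delta_pos":[0.073,-0.181,0],"dr":[0,0,-8]},{"delta_pos":[0.048,-0.19,0],"dr":[0,0,-8]},{"delta_pos":[0.02,-0.194,0],"dr":[0,0,-8]},{"delta_pos":[-0.007,-0.195,0],"dr":[0,0,-8]}]'
python3 -m handwheel '[{"delta_pos":[-0.034,-0.193,0],"dr":[0,0,-8]},{"delta_pos":[-0.06,-0.185,0],"dr":[0,0,-8]},{"delta_pos":[-0.086,-0.176,0],"dr":[0,0,-8]},{"delta_pos":[-0.109,-0.162,0],"dr":[0,0,-8]},{"delta_pos":[-0.13,-0.145,0],"dr":[0,0,-8]},{"delta_pos":[0,0,0],"dr":[0,0,0]},{"delta_pos":[0,0,0],"dr":[0,0,0]}]'
python3 - <<'E'
from fit import *
f=lambda x:cv2.resize(x,(400,400),interpolation=cv2.INTER_CUBIC)[:,:,::-1]
a=grab_frame("top")[205:305,220:320];b=grab_frame("side")[230:340,270:380]
cv2.imwrite("pics/z2.png",np.hstack([f(a),f(b)]))
s=get_state();print(s["eef_pos"],s["ee_rot"],s["force"],s["q"])
E
```

```text
t: 6.3
eef_pos: [0.6186, 0.1148, 0.0765]
ee_rot: [-3.138, 0.003, -1.687]
force: [1.7, 3.5, -2.1]
width: 0.0004
gripper_force: 2.0
t: 7.0
eef_pos: [0.6057, 0.0883, 0.0759]
ee_rot: [-3.14, 0.003, -2.375]
force: [1.4, 0.9, 1.7]
width: 0.0006
gripper_force: 1.3
[0.60540674 0.08837329 0.0752972 ] [-3.14050674e+00  2.60661514e-03 -2.37613673e+00] [2.83221745 1.62688212 2.37359465] [ 4.63977646e-01  4.11430333e-01 -3.38281960e-01  3.60222789e-04
 -8.18272572e-01 -1.26956530e+00]
```

View pics/z2.png

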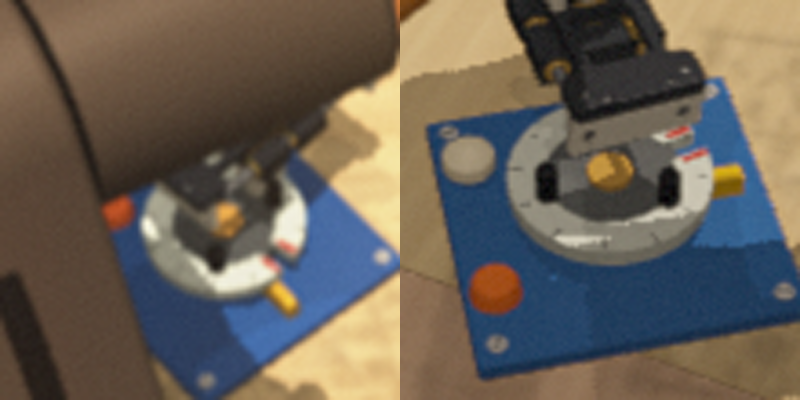

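```bash
cat > ang.py <<'E'
from fit import *
d=np.pi/180
def fitang(obs,guess):
    x=lambda a:[.575,.1184,0,a]
    F=lambda a:np.concatenate([proj(c,pol(x(a[0]),r,a[0]+o*d,z))-p for c,p,r,o,z in obs])
    r=least_squares(F,[guess*d],loss="soft_l1");print("notch",r.x/d,np.round(F(r.x).reshape(-1,2),1).tolist())
E
python3 - <<'E'
from ang import *
S=lambda u,v:np.array([270+(u-400)/3.636,230+v/3.636]); T=lambda u,v:np.array([220+u/4,205+v/4])
o=[("side",S(547,168),.042,180,.072),("side",S(669,171),.042,-60,.072),("side",S(686,143),.053,0,.048),("top",T(280,254),.053,0,.048)]
fitang(o,-120)
for k in o: fitang([k],-120)
s=get_state()["eef_pos"];print(np.degrees(np.arctan2(s[1]-.1184,s[0]-.575)),np.hypot(s[1]-.1184,s[0]-.575))
E
```

```text
notch [-127.95550056] [[0.0, 0.7], [0.6, 0.7], [0.2, 0.1], [-0.1, 0.1]]
notch [-130.34713889] [[-0.3, 0.2]]
notch [-127.03336434] [[0.8, 0.5]]
notch [-127.42236525] [[0.1, -0.1]]
notch [-127.40660262] [[0.0, 0.0]]
-44.63971075229985 0.04273374621311042
```

```bash
python3 -m handwheel '[{"delta_pos":[-0.111,-0.096,0],"dr":[0,0,-6]},{"delta_pos":[-0.12,-0.084,0],"dr":[0,0,-6]},{"delta_pos":[-0.063,-0.037,0],"dr":[0,0,-3]},{"delta_pos":[0,0,0],"dr":[0,0,0]},{"delta_pos":[0,0,0],"dr":[0,0,0]}]'
python3 - <<'E'
from fit import *
f=lambda x:cv2.resize(x,(400,400),interpolation=cv2.INTER_CUBIC)[:,:,::-1]
a=grab_frame("top")[235:305,250:320];b=grab_frame("side")[240:310,305:375]
cv2.imwrite("pics/z3.png",np.hstack([f(a),f(b)]))
for c in("top","side"):
  for n in("notch","key_top"): print(c,n,[(round(r["conf"],2),np.round(r["location"],1),np.round(np.degrees(np.arctan2(*(atz(c,r["location"],.048 if n=="notch" else .034)[:2]-[.575,.1184])[::-1])),1)) for r in mark_of(c,n)[:1]])
s=get_state()["eef_pos"];print(s,np.degrees(np.arctan2(s[1]-.1184,s[0]-.575)),np.hypot(s[1]-.1184,s[0]-.575))
E
```

```text
t: 7.6
eef_pos: [0.5959, 0.0817, 0.0744]
ee_rot: [-3.141, 0.001, -2.638]
force: [2.2, 2.6, 2.6]
width: -0.0002
gripper_force: 1.7
top notch [(0.64, array([284.7, 268.4]), np.float64(-139.9))]
top key_top [(0.5, array([287.7, 272.6]), np.float64(-137.4))]
side notch [(0.76, array([351.9, 272.7]), np.float64(-140.3))]
side key_top [(0.56, array([353. , 276.5]), np.float64(-139.7))]
[0.59552058 0.08140555 0.07400903] -60.983152724411305 0.04230465481792861
```

View pics/z3.png

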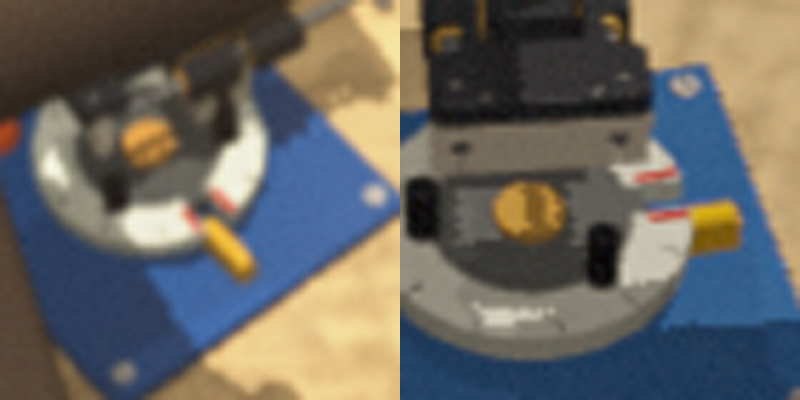

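Run:
```python
from ang import *
S=lambda u,v:np.array([305+(u-400)/5.714,240+v/5.714]); T=lambda u,v:np.array([250+u/5.714,235+v/5.714])
o=[("side",S(662,195),.053,0,.048),("top",T(207,209),.053,0,.048),("side",S(605,230),.042,-60,.072)]
for k in o: fitang([k],-140)
print("key");
for k in [("side",S(730,206),.082,0,.034),("top",T(246,264),.082,0,.034),("side",S(538,212),.0,0,.0515)]: fitang([k],-140)
```

```text
notch [-143.96121307] [[0.5, -0.1]]
notch [-144.67197451] [[0.1, 0.2]]
notch [-143.56897029] [[0.4, 0.6]]
key
notch [-142.97117959] [[0.8, -0.2]]
notch [-143.9244642] [[-0.5, -0.8]]
notch [-140.] [[-1.3, -0.5]]
```

```bash
python3 -m handwheel '[{"delta_pos":[0.23,0.13,0],"dr":[0,0,0]},{"delta_pos":[0,0,0.5],"dr":[0,0,0]},{"delta_pos":[0,0,0.5],"dr":[0,0,0]},{"delta_pos":[-0.46,0.55,0],"dr":[0,0,0]},{"delta_pos":[-0.46,0.55,0],"dr":[0,0,0]},{"delta_pos":[0,0,-0.5],"dr":[0,0,0]},{"delta_pos":[0,0,-0.4],"dr":[0,0,0]},{"delta_pos":[0,0,-0.1],"dr":[0,0,0]},{"delta_pos":[0,0,-0.1],"dr":[0,0,0]},{"delta_pos":[0,0,0],"dr":[0,0,0]}]'
python3 -m handwheel '[{"delta_pos":[0,0,-0.1],"dr":[0,0,0]},{"delta_pos":[0,0,-0.1],"dr":[0,0,0]},{"delta_pos":[0,0,0],"dr":[0,0,0]}]'
```

```text
t: 8.9
eef_pos: [0.5745, 0.1176, 0.0705]
ee_rot: [-3.142, -0.001, -2.642]
force: [-0.2, 0.2, -0.3]
width: 0.0005
gripper_force: 0.0
t: 9.2
eef_pos: [0.5751, 0.118, 0.0653]
ee_rot: [-3.141, 0.001, -2.642]
force: [-0.5, -1.2, 1.4]
width: 0.0004
gripper_force: 0.7
```

```bash
python3 -m handwheel '[{"delta_pos":[0,0,-0.1],"dr":[0,0,0]},{"delta_pos":[0,0,-0.1],"dr":[0,0,0]},{"delta_pos":[0,0,-0.1],"dr":[0,0,0]},{"delta_pos":[0,0,0],"dr":[0,0,0]}]'
python3 -m handwheel '[{"delta_pos":[0,0,-0.03],"dr":[0,0,0]},{"delta_pos":[0,0,-0.03],"dr":[0,0,0]},{"delta_pos":[0,0,0],"dr":[0,0,0]}]'
```

```text
t: 9.6
eef_pos: [0.5752, 0.118, 0.0568]
ee_rot: [-3.141, 0.001, -2.641]
force: [-2.5, -1.8, 6.5]
width: 0.0006
gripper_force: 3.0
t: 9.9
eef_pos: [0.5752, 0.118, 0.0566]
ee_rot: [-3.141, 0.002, -2.641]
force: [-6.7, -2.3, 20.6]
width: 0.0005
gripper_force: 10.5
```

Bottomed at TCP z 0.0566 (the seated height is 0.0565) with the force rising to 20 N. I'll lift off and check.

```bash
python3 -m handwheel '[{"delta_pos":[0,0,0.5],"dr":[0,0,0]},{"delta_pos":[0,0,1],"dr":[0,0,0]},{"delta_pos":[0,0,1],"dr":[0,0,0]},{"delta_pos":[0,0,1],"dr":[0,0,0]},{"delta_pos":[0,-0.5,1],"dr":[0,0,0]},{"delta_pos":[0,-1,0],"dr":[0,0,0]},{"delta_pos":[0,-1,0],"dr":[0,0,0]},{"delta_pos":[0,-1,0],"dr":[0,0,0]},{"delta_pos":[0,-1,0],"dr":[0,0,0]},{"delta_pos":[0,-1,0],"dr":[0,0,0]}]'
python3 -m handwheel '[{"delta_pos":[0,0,0],"dr":[0,0,0]},{"delta_pos":[0,0,0],"dr":[0,0,0]},{"delta_pos":[0,0,0],"dr":[0,0,0]}]'
python3 - <<'E'
from fit import *
b=grab_frame("side")[230:340,265:385]
cv2.imwrite("pics/z4.png",cv2.resize(b,(600,550),interpolation=cv2.INTER_CUBIC)[:,:,::-1])
E
```

```text
t: 10.9
eef_pos: [0.5746, -0.0481, 0.1893]
ee_rot: [-3.142, 0.001, -2.642]
force: [0.8, 0.5, 0.3]
width: 0.001
gripper_force: 0.0
t: 11.2
eef_pos: [0.5748, -0.0465, 0.1892]
ee_rot: [3.142, 0.0, -2.642]
force: [0.2, 0.3, 0.8]
width: 0.0008
gripper_force: 0.0
```

View pics/z4.png

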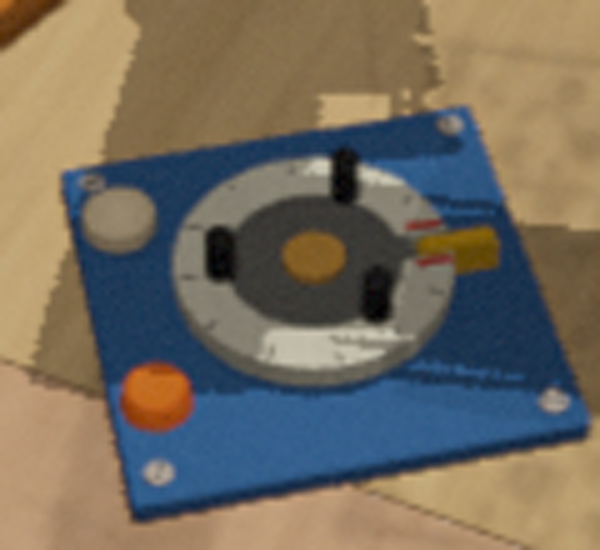

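The key now sits in the notch between the red lines at about (430,245), flush with the disc's face. The cap at (155,395) and the knob at (118,218) haven't moved.

```bash
python3 -c "from station import job_done;print(job_done())"
```

```text
the job is handed in; nothing more can be done
None
```

I turned the disc until its notch stood over the key and pressed it fully home, with its face flush with the key in the last picture. The cap and knob on the fixture are where they were, the gripper was clear, and the job is handed in; no score came back.

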